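# Stroke a linear slide and park it on its tight spot

### The job

Check the linear slide for tight spots by feel: take its carriage by the knob and stroke it through its full travel, first to the left end until it presses the rubber buffer, then all the way to the right end until it presses that buffer, without driving either buffer solid. You will feel two places that drag; leave the carriage standing centred on the tighter of the two, so that the fitter knows where to dress the rail, and let go of it. Leave the oil bottle, hex key and tape beside the slide alone.

Things in the scene. Their poses are not given: they have to be found in the camera images.
- slide_base: Fixed linear slide: aluminium plate 72x250x10 mm, steel rail along its own y, a grey end block 30 mm high at each end. Origin: underside centre on the table. Its +y points to the left end (robot's left; world +y turned 0.2 to 0.6 rad clockwise from above). Highest part beside the carriage: 43 mm. A rubber buffer on each end block gives 1.5 N per mm, 12 mm deep, then is solid.
- carriage (a joint): Steel carriage (58x50 mm, top at z 40 mm) along the rail, m: 0 midway, + to the left end; meets the buffers at +-0.070. Free drag 1 N. Two unseen spots 25 mm long, one each side, middles 22 to 50 mm from midway. The first 6 mm of a spot push back (mild one 2 to 5 N, tight one 6 to 17 N, alike from either side), its middle 12 mm is level, its end eases the carriage onward.
- knob (a point): Grip point of the carriage's upright black round knob: 22 mm diameter, free from z 46 to 85 mm, flange of 30 mm below. The point lies on the knob's axis at z 68 mm, over the middle of the carriage (centred on a spot: middle over middle). Axes as the slide_base's. A tall brown board (over 0.3 m) stands close beyond the slide, a studded jig to its right: reach in from the robot's side, arm drawn in.
- oil_dropper: Loose brown oil bottle with black spout, 34x34x112 mm, standing near the slide; origin under its centre. Leave it alone.
- hex_key: Loose black L-shaped hex key, 35x94x5 mm, lying near the slide; origin under its centre. Leave it alone.
- tape_black: Loose roll of black tape, 59x57x19 mm, lying flat near the left end of the slide; origin under its centre. Leave it alone.

How it is judged:
On the way, in this order (a step that is already met when the one before it is completed fails the run):
1. the carriage presses the left rubber buffer (by 1 mm or more) (value of joint carriage above 0.071 m), for 0.1 s.
2. the carriage presses the right rubber buffer (by 1 mm or more) (value of joint carriage below -0.071 m), for 0.1 s.
At the end, for the whole second after the job is handed in: The carriage stands still, released, with its middle within 6 mm of the middle of the tighter spot (y of tight_geom in the frame of knob between -0.006 and 0.006 m and velocity of joint carriage between -0.005 and 0.005 m/s); the robot touches nothing.
It fails at once if a buffer is driven solid (pressed in by more than 10.5 mm of its 12 mm) (value of joint carriage above 0.0805 m or value of joint carriage below -0.0805 m).
It fails at once if the oil bottle, hex key or tape beside the slide is moved by more than 20 mm (distance of any of oil_dropper, hex_key, tape_black from where it was at the start of the episode above 0.02 m).
It also fails if it takes over 72 s, if anything falls off the work surface, if the arm or the gripper's body presses on something with over 40 N, if the wrist force passes 120 N, or if a joint passes its speed limit or range.

### The arm

A 6-joint arm with a two-finger parallel gripper is mounted at the origin on a cart in front of the work surface, level with it; the furniture and walls round the work are solid. World frame = base frame: x ahead of the robot, y to its left, z up, the work surface at z = 0. Lengths are in m, angles in rad, forces in N, time in s.
With the tool pointing down it reaches from about 0.35 to 0.775 m from the base axis. Payload 5.5 kg.
Tool frame: the origin (TCP) lies midway between the tips of the shut fingers; the grasp point (between the pads) lies 19 mm behind it (robot.grasp_offset is the distance from the TCP to the grasp point, in m); z points along the fingers, y is the line along which they close (so a half turn about z gives the same grasp; the last joint's range is limited). The gripper opens to 85 mm and grips with 20 to 120 N. Pads are 22 mm wide; open, the fingers measure 114 mm over their backs; the gripper's body (76 mm by 85 mm) begins 54 mm behind the grasp point. The pads swing forward as they close: fully open they stand 13 mm farther back than shut.
Start: joints at [1.191, 0.313, 0.046, 1.304, 0, 1.431], TCP at [0.137, 0.559, 0.231] pointing down, gripper open.
Joint ranges: [-2.76, 2.76], [-0.86, 1.69], [-1.03, 1.26], [-2.2, 2.34], [-1.47, 1.5], [-3.14, 3.14]. Speed limits (rad/s): [2.57, 2.57, 3.14, 3.14, 3.14, 3.14].

### API

Orientations are given as [roll, pitch, yaw] about the fixed x, y, z axes, in that order (R = Rz(yaw) Ry(pitch) Rx(roll)).
In Python, from plant import robot gives the robot as it stands. Calls block until the motion is done:
- robot.move_pose(position, orientation): joint-space move of the TCP to a pose.
- robot.move_l(position, ori=None, v=0.15): straight line of the TCP; ori=None keeps the orientation; v is the mean speed in m/s.
- robot.set_joints(angles): joint-space move.
- robot.ungrasp() and robot.grasp(force=None): open the fingers fully, or close them until they stop; force is the grip in N (None keeps the last).
- robot.sleep(seconds).
- robot.ik(position, orientation): joint angles nearest the present ones, or None.
- robot.state(): the state.
- robot.grab_frame(name): name is "scene" or "side" or "wrist"; returns the picture (420x560x3 uint8, red, green, blue); there is no depth.
- robot.calibration(name): a dict with "camera_matrix" (3x3 intrinsics, pixels), "R" (3x3) and "t" (3): a world point X has camera coordinates R X + t. Camera axes: x right, y down, z forward; pixel columns grow to the right and rows downward; lengths in m; the calibration is good to about 2 mm. The wrist camera is an equidistant fisheye: a pixel r from the principal point sees the ray r / f radians off the axis. A picture is of the moment at which its call begins: read the wrist's pose just before it. calibration takes no time and is no camera call; for the wrist camera it gives the pose at the moment of the call.
A pose or a line that the arm cannot do raises robot.IKError and nothing moves.
- robot.finish_job(): hands the job in; it is judged then, once.
The state is a dict: "clock": time; "joints": joint angles; "qd": joint speeds; "joint_efforts": joint torques, N m; "tcp_pos": TCP position; "eef_rot": TCP orientation; "contact_force": force on the tool from outside, world axes, zero at the start; "moment": the same for the moment, N m; "opening": finger opening in m; "grip_force": force on a finger pad.
Only numpy, scipy, OpenCV 4.12 (cv2) and the standard library are available. Lean on these libraries where they do the work, as an engineer would, in place of code of your own. Each camera call takes 0.05 s, during which the arm holds its last target. There are 200 camera calls.

## Working session

There is one attempt and no reset: what is moved stays moved. The work goes in short steps, each a Python script; the robot and the scene stay as the last script left them, time stands still between calls to the robot, and variables do not carry over. Pictures are saved under pics/ and viewed, at most 10 in all, crops included, and the job is handed in when it is done.

```bash
mkdir -p pics; ls; python3 - <<'E'
from plant import robot
import cv2,numpy as np
for n in("scene","side"):
    im=robot.grab_frame(n); cv2.imwrite(f"pics/{n}0.png",im[:,:,::-1])
    c=robot.calibration(n); print(n,c)
a=[cv2.imread(f"pics/{n}0.png") for n in("scene","side")]
s=robot.state();print(s)
E
```

```text
pics
scene {'camera_matrix': array([[531.76293666,   0.        , 283.55499238],
       [  0.        , 531.76293666, 206.82099484],
       [  0.        ,   0.        ,   1.        ]]), 'R': array([[-0.44053753, -0.89760454, -0.01525671],
       [-0.40124962,  0.21207609, -0.89107939],
       [ 0.80307249, -0.38643217, -0.45359096]]), 't': array([0.57063831, 0.14799271, 0.76272257])}
side {'camera_matrix': array([[531.09080634,   0.        , 279.83053336],
       [  0.        , 531.09080634, 207.80589786],
       [  0.        ,   0.        ,   1.        ]]), 'R': array([[-0.41341915,  0.91043866,  0.01364011],
       [ 0.69002664,  0.32303645, -0.64769644],
       [-0.59409413, -0.25835807, -0.76177639]]), 't': array([-0.21031875, -0.40164808,  1.41311618])}
{'clock': 0.1, 'joints': array([ 1.19137527e+00,  3.13947310e-01,  4.51102397e-02,  1.30356559e+00,
       -4.35440550e-06,  1.43119547e+00]), 'qd': array([-0.0006122 , -0.00074577,  0.00386923,  0.00018344,  0.001044  ,
       -0.00027439]), 'joint_efforts': array([ 3.10096082e-03, -4.81724811e+01,  2.99244905e+01,  1.27894440e-02,
       -8.94520008e-05,  2.13837801e-07]), 'tcp_pos': array([0.13642827, 0.55813633, 0.23049271]), 'eef_rot': array([-3.14000134e+00, -2.19205654e-04,  2.90177229e+00]), 'contact_force': array([-0.31669113,  1.01036485,  0.11626428]), 'moment': array([-0.0309994 , -0.00049661,  0.05574125]), 'grip_force': 0.0, 'opening': 0.08546357534004632}
```

View pics/scene0.png

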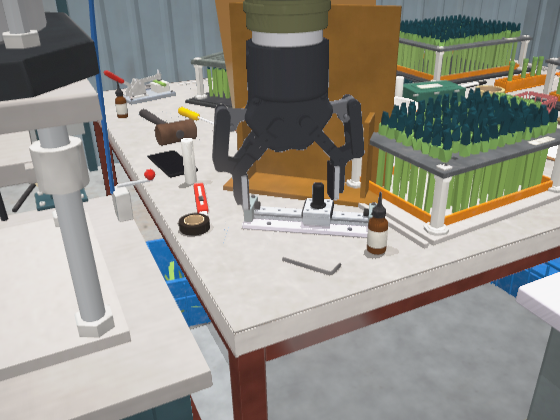

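View pics/side0.png

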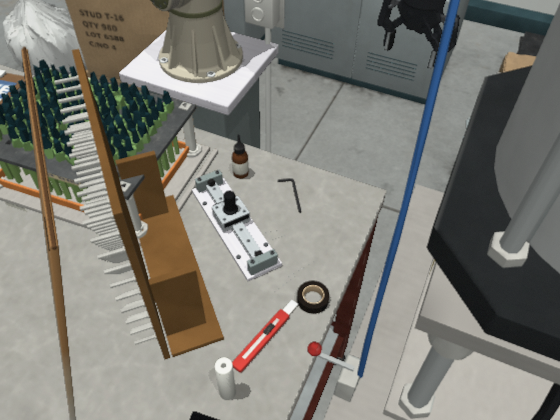

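The scene view shows the knob at about (318,195) and the slide plate from x=243 to 385. The oil bottle is at (377,235), the hex key at (312,263) and the tape at (194,224). In the side view the knob is at (229,203), the plate's left end near (262,265) and its right end near (208,180). The bottle is at (240,160), the key at (292,192) and the tape at (313,296).

```bash
cat > h.py <<'E'
import cv2,numpy as np
from plant import robot
def ray(n,uv):
    c=robot.calibration(n);K=c["camera_matrix"];R=c["R"];o=-R.T@c["t"]
    d=R.T@np.linalg.inv(K)@np.array([uv[0],uv[1],1.]);return o,d/np.linalg.norm(d)
def plane(n,uv,z):
    o,d=ray(n,uv);return o+d*(z-o[2])/d[2]
def tri(uv1,uv2):
    o,d=ray("scene",uv1);p,e=ray("side",uv2)
    s=np.linalg.lstsq(np.c_[d,-e],p-o,rcond=None)[0]
    a=o+d*s[0];b=p+e*s[1];return (a+b)/2,np.linalg.norm(a-b)
E
python3 - <<'E'
from h import *
for n,(x0,y0,x1,y1) in dict(scene=(305,178,332,212),side=(215,185,245,216)).items():
    im=cv2.imread(f"pics/{n}0.png")[y0:y1,x0:x1]
    m=(im.max(2)<50).astype(np.uint8)
    print(n);[print(y0+i,x0+np.flatnonzero(r)[[0,-1]],r.sum()) for i,r in enumerate(m) if r.any()]
print("tri mid knob",tri((318,192),(229.5,203)))
for n,pts in dict(scene=[(377,252),(312,265),(194,226)],side=[(239,176),(292,192),(313,298)]).items():
    for p in pts: print(n,p,plane(n,p,0.0).round(3))
im=[cv2.imread(f"pics/{n}0.png") for n in("scene","side")]
a=cv2.resize(im[0][170:250,220:410],None,fx=4,fy=4,interpolation=cv2.INTER_CUBIC)
b=cv2.resize(im[1][160:280,180:290],None,fx=4,fy=4,interpolation=cv2.INTER_CUBIC)[:,:440]
cv2.imwrite("pics/a.png",a);cv2.imwrite("pics/b.png",b)
E
```

```text
scene
178 [328 331] 4
179 [328 331] 4
180 [328 331] 4
181 [328 331] 4
182 [328 331] 4
183 [328 331] 4
184 [328 331] 4
185 [323 331] 5
186 [314 331] 8
187 [314 331] 14
188 [313 331] 15
189 [314 331] 14
190 [314 331] 14
191 [314 331] 14
192 [314 331] 14
193 [314 331] 14
194 [313 331] 14
195 [313 331] 14
196 [313 331] 13
197 [313 331] 12
198 [313 331] 12
199 [313 323] 11
200 [313 323] 11
201 [313 323] 11
202 [313 323] 11
203 [312 324] 13
204 [312 323] 12
205 [314 325] 10
206 [312 324] 6
207 [313 323] 10
208 [317 318] 2
side
191 [229 230] 2
192 [226 232] 7
193 [225 233] 9
194 [225 233] 9
195 [224 234] 11
196 [224 234] 11
197 [224 234] 11
198 [225 234] 10
199 [225 234] 10
200 [225 234] 10
201 [224 234] 11
202 [225 234] 10
203 [225 234] 10
204 [225 234] 10
205 [225 235] 11
206 [224 236] 13
207 [224 237] 14
208 [224 237] 14
209 [224 237] 14
210 [224 237] 14
211 [224 236] 13
212 [225 235] 11
213 [226 233] 8
214 [228 230] 2
tri mid knob (array([0.46846089, 0.33665592, 0.06408515]), np.float64(0.005717912698517604))
scene (377, 252) [ 0.331  0.294 -0.   ]
scene (312, 265) [0.347 0.413 0.   ]
scene (194, 226) [0.567 0.546 0.   ]
side (239, 176) [0.347 0.293 0.   ]
side (292, 192) [ 0.341  0.414 -0.   ]
side (313, 298) [ 0.557  0.548 -0.   ]
```

View pics/b.png

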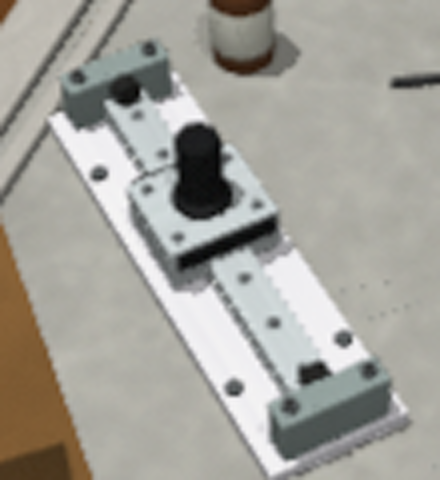

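View pics/a.png

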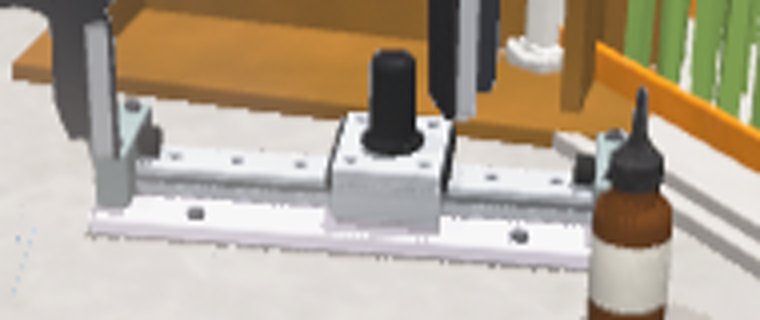

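The side crop shows the plate corners at full-image (192.5,189.5), (247.5,279), (282,264.5) and (226,180). In the scene crop the front bottom plate edge runs from (243,228) to (368,237). Next I'll compute the axis.

```bash
python3 - <<'E'
from h import *
c=[plane("side",p,.01) for p in[(192.5,189.5),(247.5,278.8),(282,264.5),(226,180)]]
for p in c: print(p.round(4))
print("len",np.linalg.norm(c[1]-c[0]),np.linalg.norm(c[2]-c[3]),"wid",np.linalg.norm(c[1]-c[2]),np.linalg.norm(c[0]-c[3]))
for a,b in((c[0],c[1]),(c[3],c[2])):
    d=b-a;print("yaw(cw from +y)",np.arctan2(d[0],d[1]))
a=plane("scene",(243,228.5),0);b=plane("scene",(367,237),0);d=a-b;print("scene edge",a,b,np.arctan2(d[0],d[1]))
m=sum(c)/4;print("centre",m)
print("knob top side",plane("side",(229.3,195.5),.085),"scene",plane("scene",(318.3,184.5),.085))
print("knob z66 side",plane("side",(229.3,203),.066),"scene",plane("scene",(318.3,194.5),.066))
E
```

```text
[0.4298 0.229  0.01  ]
[0.5755 0.4285 0.01  ]
[0.5212 0.4719 0.01  ]
[0.3769 0.2785 0.01  ]
len 0.24704325596687812 0.2413337790151847 wid 0.06951568959372918 0.07243222013715388
yaw(cw from +y) 0.6308154919022987
yaw(cw from +y) 0.6409615595263293
scene edge [0.51484799 0.46763189 0.        ] [0.38132206 0.28066903 0.        ] 0.6201823109241849
centre [0.47584261 0.35194972 0.01      ]
knob top side [0.46955266 0.34038544 0.085     ] scene [0.45971795 0.33859998 0.085     ]
knob z66 side [0.47169081 0.34025773 0.066     ] scene [0.45763979 0.33946124 0.066     ]
```

```bash
python3 - <<'E'
from h import *
for p in[(437,234),(372,195),(549,190),(353,186),(224,192),(330,200)]: print("floor",p,plane("scene",p,0).round(3))
# jig post height: vertical over base
b=plane("scene",(437,234),0)
c=robot.calibration("scene")
for z in(.1,.15,.2):
    q=c["camera_matrix"]@(c["R"]@(b+[0,0,z])+c["t"]);print(z,(q/q[2])[:2])
ori=[np.pi,0,np.pi-.61]
print(robot.ik([.467,.34,.2],ori),robot.ik([.467,.34,.05],ori))
robot.move_l([.137+.1,.559-.06,.23],ori,v=.2)
robot.move_l([.467-.02,.34+.013,.21],ori,v=.2)
s=robot.state();print(s["clock"],s["tcp_pos"],s["joints"],s["contact_force"])
c=robot.calibration("wrist");print(c)
cv2.imwrite("pics/w1.png",robot.grab_frame("wrist")[:,:,::-1])
E
```

```text
floor (437, 234) [0.332 0.162 0.   ]
floor (372, 195) [0.522 0.173 0.   ]
floor (549, 190) [ 0.368 -0.17   0.   ]
floor (353, 186) [0.579 0.183 0.   ]
floor (224, 192) [0.682 0.443 0.   ]
floor (330, 200) [0.543 0.263 0.   ]
0.1 [443.67704254 183.88390447]
0.15 [447.26845343 156.92773494]
0.2 [451.04592613 128.57503511]
[ 0.49036863  0.32855955 -0.00926264  1.23297414  0.          1.10036863] [ 0.49036863  0.43380468 -0.2425637   0.89442795  0.          1.10036863]
2.2667 [0.44616698 0.3535823  0.21011644] [ 5.29000442e-01  3.08755886e-01 -1.20502153e-02  1.25016030e+00
  2.81269621e-04  1.13769911e+00] [-0.8428714   0.27410921 -0.07456069]
{'camera_matrix': array([[325.1922621 ,   0.        , 278.52888535],
       [  0.        , 325.1922621 , 213.40838946],
       [  0.        ,   0.        ,   1.        ]]), 'R': array([[ 5.71523437e-01,  8.20585719e-01, -1.97241250e-04],
       [ 7.91866964e-01, -5.51458266e-01,  2.62374718e-01],
       [ 2.15192176e-01, -1.50109489e-01, -9.64966045e-01]]), 't': array([-0.54575131, -0.1871525 ,  0.3149521 ])}
```

View pics/w1.png

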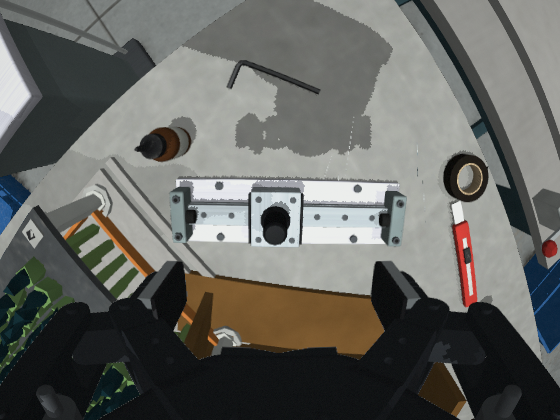

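The wrist view shows the knob top at about (275,233), the carriage around (275,216), the end blocks at (178,217) and (397,218), and the bottle, key and tape clear of the slide. Next I'll refine the positions from this view.

```bash
cat >> h.py <<'E'
def wplane(uv,z,c):
    K=c["camera_matrix"];R=c["R"];o=-R.T@c["t"]
    p=cv2.fisheye.undistortPoints(np.array([[uv]],float),K,np.zeros(4))[0,0]
    d=R.T@np.array([p[0],p[1],1.]);return o+d*(z-o[2])/d[2]
E
python3 - <<'E'
from h import *
c=robot.calibration("wrist")
im=cv2.imread("pics/w1.png")
for y in range(200,248,3):
    r=np.flatnonzero(im[y,255:297].max(1)<60)+255
    if len(r):print(y,r[0],r[-1],len(r))
for y in(182,210,238):
    print(y,[im[y,x].max() for x in list(range(168,184))],[im[y,x].max() for x in list(range(394,412))])
for x in(200,230,330,370):
    r=np.flatnonzero(im[170:255,x].min(1)>205)+170;print(x,r[0],r[-1])
    a,b=wplane((x,r[0]),.01,c),wplane((x,r[-1]),.01,c);print(a.round(4),b.round(4))
E
```

```text
206 275 276 2
209 267 283 17
212 264 286 23
215 262 288 27
218 261 289 29
221 261 289 29
224 262 289 28
227 263 287 25
230 263 286 24
233 263 286 24
236 264 286 23
239 265 284 20
242 269 281 13
182 [np.uint8(148), np.uint8(151), np.uint8(149), np.uint8(151), np.uint8(150), np.uint8(150), np.uint8(150), np.uint8(145), np.uint8(229), np.uint8(235), np.uint8(235), np.uint8(212), np.uint8(141), np.uint8(140), np.uint8(141), np.uint8(140)] [np.uint8(104), np.uint8(104), np.uint8(105), np.uint8(109), np.uint8(168), np.uint8(170), np.uint8(171), np.uint8(173), np.uint8(174), np.uint8(174), np.uint8(174), np.uint8(174), np.uint8(173), np.uint8(174), np.uint8(173), np.uint8(173), np.uint8(172), np.uint8(172)]
210 [np.uint8(151), np.uint8(152), np.uint8(138), np.uint8(145), np.uint8(149), np.uint8(149), np.uint8(150), np.uint8(150), np.uint8(150), np.uint8(152), np.uint8(152), np.uint8(153), np.uint8(154), np.uint8(155), np.uint8(155), np.uint8(126)] [np.uint8(170), np.uint8(170), np.uint8(169), np.uint8(167), np.uint8(167), np.uint8(164), np.uint8(164), np.uint8(164), np.uint8(162), np.uint8(
[... 162 characters left out ...]
p.uint8(173), np.uint8(172), np.uint8(151), np.uint8(148), np.uint8(121), np.uint8(100), np.uint8(59), np.uint8(36), np.uint8(33), np.uint8(59), np.uint8(83), np.uint8(82), np.uint8(157), np.uint8(156)] [np.uint8(61), np.uint8(83), np.uint8(91), np.uint8(92), np.uint8(97), np.uint8(152), np.uint8(160), np.uint8(157), np.uint8(162), np.uint8(166), np.uint8(166), np.uint8(166), np.uint8(168), np.uint8(167), np.uint8(166), np.uint8(165), np.uint8(164), np.uint8(165)]
200 180 240
[0.3891 0.2901 0.01  ] [0.4434 0.247  0.01  ]
230 180 241
[0.4085 0.3171 0.01  ] [0.464  0.2752 0.01  ]
330 182 243
[0.4717 0.4042 0.01  ] [0.5307 0.3667 0.01  ]
370 183 243
[0.4978 0.4408 0.01  ] [0.5583 0.4051 0.01  ]
```

```bash
cat >> h.py <<'E'
YAW=.612; ORI=[np.pi,0,np.pi-YAW]; U=np.array([np.sin(YAW),np.cos(YAW),0]); N=np.array([-np.cos(YAW),np.sin(YAW),0])
E
python3 - <<'E'
from h import *
c=robot.calibration("wrist")
k=wplane((275,231.5),.085,c); f=wplane((275,220),.048,c); print("knob top",k,"flange",f)
l=wplane((400,212),.030,c); r=wplane((177,212),.030,c); print("blocks",l,r,np.linalg.norm(l-r))
k=(k+f)/2; mid=(.5*(l+r)); print("carriage",(k-mid)@U, "n-offset",(k-mid)@N)
s0=robot.state()
print("now tcp-u,n vs knob",(s0["tcp_pos"]-k)@U,(s0["tcp_pos"]-k)@N)
k[2]=.14
robot.move_l(k,ORI,v=.15)
k[2]=.051
robot.move_l(k,ORI,v=.1)
s=robot.state();print(s["clock"],s["tcp_pos"],s["contact_force"])
cv2.imwrite("pics/w2.png",robot.grab_frame("wrist")[:,:,::-1])
E
```

```text
knob top [0.46367752 0.33849726 0.085     ] flange [0.46383849 0.33791017 0.048     ]
blocks [0.53790319 0.45018071 0.03      ] [0.40142883 0.25408595 0.03      ] 0.23891087596977498
carriage -0.01479558255332809 n-offset -0.0031669316769991534
now tcp-u,n vs knob 0.0025595791864525975 0.023272630220626457
4.0 [0.46429821 0.33852606 0.0517198 ] [-0.17449038 -0.34726901 -0.19015701]
```

View pics/w2.png

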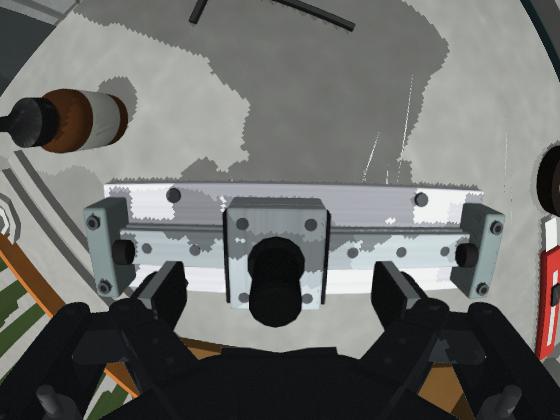

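The knob stands between the open pads, with its shaft at about (275,290), well centred.

```bash
cat >> h.py <<'E'
import pickle
def setup(): return pickle.load(open("o.pkl","rb"))  # O: world xyz of TCP at carriage est 0
def step(x,O,log,v=.03):
    robot.move_l(O+U*x,ORI,v=v)
    s=robot.state(); r=((s["tcp_pos"]-O)@U*1e3,s["contact_force"]@U,s["contact_force"]@N,(s["tcp_pos"]-O)@N*1e3,s["clock"])
    log.append(r); print("cmd%6.1f x%6.1f Fu%6.1f Fn%6.1f n%5.1f t%6.2f"%(x*1e3,*r)); return r
E
python3 - <<'E'
from h import *
robot.grasp(60)
s=robot.state();print(s["clock"],s["tcp_pos"],s["contact_force"],s["opening"],s["grip_force"])
O=s["tcp_pos"]+U*.0148; pickle.dump(O,open("o.pkl","wb"))
log=[]
for x in np.arange(-.012,.013,.002): step(x,O,log)
E
```

```text
4.6667 [0.46384704 0.33828339 0.05129779] [-1.13677886 -0.18087917  3.24384741] 0.019978936645497814 58.68151002097875
cmd -12.0 x -11.7 Fu  -0.1 Fn   0.5 n -0.0 t  4.92
cmd -10.0 x  -9.7 Fu   0.8 Fn  -1.1 n -0.1 t  5.17
cmd  -8.0 x  -7.7 Fu   0.4 Fn  -0.6 n -0.1 t  5.42
cmd  -6.0 x  -5.7 Fu   0.8 Fn  -1.4 n -0.2 t  5.67
cmd  -4.0 x  -3.7 Fu  -1.2 Fn  -2.1 n -0.2 t  5.92
cmd  -2.0 x  -1.7 Fu   0.9 Fn  -1.8 n -0.2 t  6.17
cmd   0.0 x   0.3 Fu  -0.6 Fn  -1.7 n -0.2 t  6.42
cmd   2.0 x   2.3 Fu   0.0 Fn  -3.4 n -0.2 t  6.67
cmd   4.0 x   4.3 Fu  -0.8 Fn  -3.8 n -0.2 t  6.92
cmd   6.0 x   6.3 Fu  -1.0 Fn  -4.3 n -0.3 t  7.17
cmd   8.0 x   8.2 Fu   0.9 Fn  -5.1 n -0.3 t  7.42
cmd  10.0 x  10.2 Fu  -0.8 Fn  -4.5 n -0.3 t  7.67
cmd  12.0 x  12.2 Fu  -0.8 Fn  -4.6 n -0.3 t  7.92
```

```bash
sed -i 's/^YAW=.*/YAW=.63; ORI=[np.pi,0,np.pi-.612]; U=np.array([np.sin(YAW),np.cos(YAW),0]); N=np.array([-np.cos(YAW),np.sin(YAW),0])/' h.py
python3 - <<'E'
from h import *
O=setup();log=[]
for x in np.arange(.014,.0761,.002):
    r=step(x,O,log)
    if x>.066 and r[1]<-6 and log[-2][1]<-3: break
    if abs(r[2])>20: break
pickle.dump(log,open("left.pkl","wb"))
E
```

```text
cmd  14.0 x  13.3 Fu  -2.6 Fn  -4.9 n -0.1 t  8.17
cmd  16.0 x  14.1 Fu  -6.3 Fn  -5.1 n -0.1 t  8.42
cmd  18.0 x  15.5 Fu  -7.9 Fn  -5.8 n -0.1 t  8.67
cmd  20.0 x  18.7 Fu  -3.8 Fn  -3.9 n -0.1 t  8.92
cmd  22.0 x  21.2 Fu  -1.6 Fn  -5.4 n -0.1 t  9.17
cmd  24.0 x  24.2 Fu   0.4 Fn  -4.7 n -0.1 t  9.42
cmd  26.0 x  26.3 Fu   0.5 Fn  -4.3 n -0.1 t  9.67
cmd  28.0 x  28.5 Fu   1.0 Fn  -4.9 n -0.1 t  9.92
cmd  30.0 x  31.2 Fu   3.4 Fn  -4.5 n -0.1 t 10.17
cmd  32.0 x  32.6 Fu   2.3 Fn  -3.9 n -0.1 t 10.42
cmd  34.0 x  35.7 Fu   7.5 Fn  -5.0 n -0.1 t 10.67
cmd  36.0 x  37.6 Fu   5.9 Fn  -3.1 n -0.0 t 10.92
cmd  38.0 x  38.5 Fu   3.2 Fn  -3.9 n -0.1 t 11.17
cmd  40.0 x  39.8 Fu  -0.4 Fn  -4.4 n -0.0 t 11.42
cmd  42.0 x  41.8 Fu  -0.5 Fn  -4.6 n -0.1 t 11.67
cmd  44.0 x  44.0 Fu  -0.9 Fn  -5.0 n  0.0 t 11.92
cmd  46.0 x  46.1 Fu  -0.5 Fn  -4.4 n -0.0 t 12.17
cmd  48.0 x  48.1 Fu  -0.5 Fn  -4.5 n -0.0 t 12.42
cmd  50.0 x  50.1 Fu   0.8 Fn  -5.1 n -0.0 t 12.67
cmd  52.0 x  52.0 Fu  -0.3 Fn  -4.6 n  0.0 t 12.92
cmd  54.0 x  54.1 Fu  -0.5 Fn  -5.2 n  0.0 t 13.17
cmd  56.0 x  56.1 Fu  -0.3 Fn  -4.6 n -0.0 t 13.42
cmd  58.0 x  58.1 Fu  -0.7 Fn  -5.0 n -0.0 t 13.67
cmd  60.0 x  60.1 Fu  -0.1 Fn  -4.4 n  0.0 t 13.92
cmd  62.0 x  62.1 Fu   0.2 Fn  -4.6 n  0.0 t 14.17
cmd  64.0 x  64.1 Fu   0.6 Fn  -3.8 n  0.0 t 14.42
cmd  66.0 x  66.1 Fu  -0.5 Fn  -4.6 n  0.0 t 14.67
cmd  68.0 x  68.0 Fu  -0.2 Fn  -4.3 n  0.0 t 14.92
cmd  70.0 x  69.6 Fu  -1.2 Fn  -5.2 n  0.0 t 15.17
cmd  72.0 x  71.0 Fu  -3.2 Fn  -5.5 n  0.0 t 15.42
cmd  74.0 x  72.3 Fu  -5.2 Fn  -4.7 n  0.0 t 15.67
cmd  76.0 x  73.6 Fu  -7.3 Fn  -4.1 n  0.1 t 15.92
```

```bash
python3 - <<'E'
from h import *
O=setup();log=[]
robot.move_l(O+U*.046,ORI,v=.05)
for x in np.arange(.044,-.0781,-.002):
    r=step(x,O,log)
    if x<-.066 and r[1]>5.5 and log[-2][1]>3: break
    if abs(r[2])>25: break
robot.sleep(.2)
E
```

```text
cmd  44.0 x  44.1 Fu   0.1 Fn  -4.3 n -0.0 t 16.92
cmd  42.0 x  42.1 Fu   0.4 Fn  -5.9 n -0.0 t 17.17
cmd  40.0 x  39.9 Fu   0.0 Fn  -5.8 n -0.1 t 17.42
cmd  38.0 x  38.1 Fu   1.4 Fn  -4.3 n -0.1 t 17.67
cmd  36.0 x  37.4 Fu   5.7 Fn  -5.6 n -0.1 t 17.92
cmd  34.0 x  36.2 Fu   7.9 Fn  -3.7 n -0.1 t 18.17
cmd  32.0 x  32.8 Fu   2.9 Fn  -5.7 n -0.0 t 18.42
cmd  30.0 x  30.5 Fu   1.2 Fn  -4.2 n -0.1 t 18.67
cmd  28.0 x  27.8 Fu  -0.6 Fn  -4.3 n -0.0 t 18.92
cmd  26.0 x  25.7 Fu  -0.2 Fn  -4.1 n -0.1 t 19.17
cmd  24.0 x  23.6 Fu  -0.6 Fn  -3.9 n -0.1 t 19.42
cmd  22.0 x  21.4 Fu  -1.6 Fn  -4.6 n -0.1 t 19.67
cmd  20.0 x  18.7 Fu  -3.7 Fn  -4.7 n -0.1 t 19.92
cmd  18.0 x  16.1 Fu  -5.8 Fn  -5.8 n -0.1 t 20.17
cmd  16.0 x  13.6 Fu  -6.3 Fn  -4.7 n -0.1 t 20.42
cmd  14.0 x  12.8 Fu  -2.9 Fn  -5.0 n -0.1 t 20.67
cmd  12.0 x  11.4 Fu  -1.6 Fn  -5.3 n -0.1 t 20.92
cmd  10.0 x   9.7 Fu  -1.0 Fn  -5.3 n -0.1 t 21.17
cmd   8.0 x   7.7 Fu   0.4 Fn  -4.1 n -0.1 t 21.42
cmd   6.0 x   5.7 Fu   0.3 Fn  -5.4 n -0.1 t 21.67
cmd   4.0 x   3.7 Fu  -0.2 Fn  -5.7 n -0.1 t 21.92
cmd   2.0 x   1.7 Fu   0.5 Fn
[... 1361 characters left out ...]
52.2 Fu  -0.2 Fn  -5.6 n -0.3 t 28.92
cmd -54.0 x -54.2 Fu   0.6 Fn  -5.4 n -0.2 t 29.17
cmd -56.0 x -56.2 Fu   0.4 Fn  -6.5 n -0.2 t 29.42
cmd -58.0 x -58.2 Fu  -0.2 Fn  -5.9 n -0.3 t 29.67
cmd -60.0 x -60.2 Fu   0.6 Fn  -5.7 n -0.2 t 29.92
cmd -62.0 x -62.1 Fu   0.1 Fn  -5.9 n -0.3 t 30.17
cmd -64.0 x -64.2 Fu   0.5 Fn  -6.0 n -0.3 t 30.42
cmd -66.0 x -66.1 Fu  -0.2 Fn  -7.0 n -0.3 t 30.67
cmd -68.0 x -68.1 Fu   0.8 Fn  -5.9 n -0.3 t 30.92
cmd -70.0 x -70.1 Fu   0.7 Fn  -7.1 n -0.3 t 31.17
cmd -72.0 x -72.1 Fu   0.0 Fn  -6.6 n -0.3 t 31.42
cmd -74.0 x -73.8 Fu   2.1 Fn  -6.2 n -0.3 t 31.67
cmd -76.0 x -75.2 Fu   2.8 Fn  -5.3 n -0.3 t 31.92
cmd -78.0 x -76.6 Fu   4.2 Fn  -5.2 n -0.3 t 32.17
```

The left spot is the tight one: about 7 N, with its edges at 12.9 and 38.5 mm on my scale, so its centre is at 25.7 mm. The right spot is mild.

```bash
python3 - <<'E'
from h import *
O=setup();log=[]
robot.move_l(O+U*.008,ORI,v=.05)
for x in(.016,.022): robot.move_l(O+U*x,ORI,v=.02)
step(.0257,O,log); robot.sleep(.5); step(.0257,O,log)
robot.ungrasp(); robot.sleep(.3)
s=robot.state();print(s["opening"],s["contact_force"],s["clock"])
p=O+U*.0257;p[2]=.14
robot.move_l(p,ORI,v=.1)
p=p+N*.02;p[2]=.21
robot.move_l(p,ORI,v=.15); robot.sleep(.3)
s=robot.state();print(s["tcp_pos"],s["clock"],s["contact_force"]);c=robot.calibration("wrist")
im=robot.grab_frame("wrist")[:,:,::-1].copy();cv2.imwrite("pics/w3.png",im)
m=(im[195:260,240:320].max(2)<60).astype(np.uint8)
n,l,st,ce=cv2.connectedComponentsWithStats(m);i=1+st[1:,4].argmax();print(st[i],ce[i])
col=st[i,0]+(st[i,2]-1)/2+240
k=wplane((col,195+st[i,1]+14),.048,c);print("carriage est mm",(k-O)@U*1e3)
E
```

```text
cmd  25.7 x  25.5 Fu   0.8 Fn  -4.5 n -0.1 t 35.51
cmd  25.7 x  25.9 Fu   2.4 Fn  -4.9 n -0.1 t 36.26
0.0851666670511977 [-0.2602745  -0.41904672  0.16598596] 37.2083
[0.47110277 0.38256154 0.20899994] 39.175 [0.20744127 0.21903617 0.43726688]
[ 25   9  29  38 858] [39.11421911 26.67482517]
carriage est mm 26.412028612750646
```

View pics/w3.png

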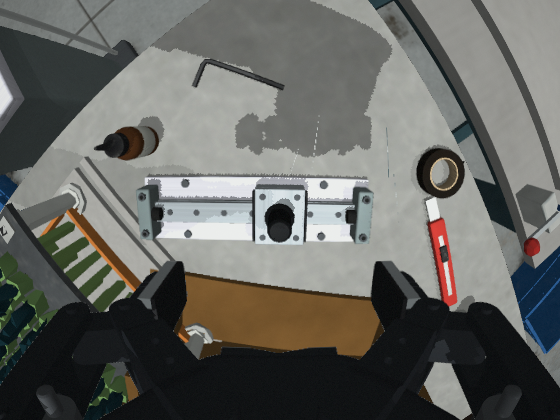

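The carriage stands released at (279,215), about 26 mm on my scale, which is centred on the left spot. The bottle, key and tape are undisturbed.

```bash
python3 -c "
from plant import robot
print(robot.finish_job())"
```

```text
the job is handed in; nothing more can be done
None
```

I stroked the carriage to both buffers, pressing each by roughly 2–4 mm, left it released within about 1 mm of my measured centre of the tighter (left) spot, and handed the job in at about 39 s; no verdict was returned.

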